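Roll the grinding jar up the ramp into its dock

TASK

Push the grinding jar that lies in front of the blue dock up the ramp with the fingertips, slowly and following it closely all the way up the slope so that it does not roll back or shoot ahead, until it has gone over the top edge and rests against the stop plate; then move clear. Only push it: do not lift or carry it, and leave the vial, the small jar and the beaker where they stand.

Things in the scene. Friction and masses are not known exactly. Their poses are not given: they have to be found in the camera images.
- jar: grinding jar to be rolled: smooth loose cylinder lying on its side, white with an orange cap at one end, 60 mm diameter, 120 mm long, about 0.4 kg, low surface friction with a slight rolling resistance. Origin at its centre, on its axis; its own y axis is the cylinder's axis (towards the cap); its x and z axes turn as it rolls. It starts on the bench in front of the ramp, roughly square to it.
- ramp: fixed dark steel ramp dock with blue edge strips. Origin on the bench under the dock, midway across; x points level uphill, y across, z up. Slope 7 degrees from toe to crest, then a short seat falls 5 degrees to an upright stop plate, face at x = 125 mm, top 66 mm above the bench. Surface 128 mm wide; the strips are 6 mm thick and stand 8 mm above it. The dock's direction varies.
- ramp_toe (a point): start of the slope, at x = -130 mm in the ramp's frame; the edge is 1.5 mm above the bench. From here two guides 10 mm high spread outwards over the bench to x = -165 mm, where they are 146 mm apart. On the slope the jar rolls back down if it is let go.
- ramp_crest (a point): top edge of the slope, midway across, at x = 70 mm in the ramp's frame, 26 mm above the bench. Past it the jar no longer rolls back; it tends to roll the last 25 mm to the stop, but may rub on an edge strip and stay short, so push it home. At the stop it stays when let go.
- ramp_seat (a point): where the jar's centre lies when it rests against the stop: x = 95 mm in the ramp's frame, 54 mm above the bench.
- vial: bystander, not to be disturbed: upright white plastic vial with black cap, 36 mm diameter, 78 mm tall. Origin at the centre of its underside, z up.
- small_jar: bystander, not to be disturbed: small upright white jar with grey lid, 46 mm diameter, 72 mm tall. Origin at the centre of its underside, z up.
- beaker: bystander, not to be disturbed: small upright glass beaker, 53 mm wide, 60 mm tall. Origin at the centre of its underside, z up.
Things that resemble listed ones, but are neither listed nor needed, are in the scene too. What is shaped like the jar but purple is not meant.

How it is judged:
On the way:
1. the jar is half way up the slope (x of jar in the frame of ramp between -0.04 and 0.065 m), for 0.05 s.
At the end, for the whole second after the job is handed in: The jar lies at rest in the seat against the stop plate (centre 89 to 101 mm along the dock, within 12 mm of its middle, 49 to 59 mm above the bench, axis within 0.08 rad of square) (x of jar in the frame of ramp between 0.089 and 0.101 m and y of jar in the frame of ramp between -0.012 and 0.012 m and z of jar in the frame of ramp between 0.049 and 0.059 m and angle between the y axis of jar and the y axis of ramp, either way round below 0.08 rad and linear speed of jar below 0.02 m/s); the robot touches nothing.
It fails at once if the jar rolls freely on the slope faster than 0.15 m/s (let go, or thrown ahead), touched by nothing of the robot (x of jar in the frame of ramp between -0.12 and 0.06 m and linear speed of jar above 0.15 m/s and contact force between each of the fingers, the arm and jar below 0.02 N).
It fails at once if the jar is not pushed slowly: it goes faster than 0.35 m/s (linear speed of jar above 0.35 m/s).
It fails at once if the jar is lifted off the bench or ramp by more than about 15 mm ((x of jar in the frame of ramp below -0.12 m and z of jar in the frame of ramp above 0.047 m) or (x of jar in the frame of ramp below -0.03 m and z of jar in the frame of ramp above 0.06 m) or (x of jar in the frame of ramp below 0.05 m and z of jar in the frame of ramp above 0.07 m) or z of jar in the frame of ramp above 0.074 m).
It fails at once if a bystander is moved by more than 15 mm or tipped (distance of any of vial, small_jar, beaker from where it was at the start of the episode above 0.015 m or angle between any of vial, small_jar, beaker's own z axis and vertical above 0.4 rad).
It also fails if it takes over 42 s, if anything falls off the work surface, if the arm or the gripper's body presses on something with over 40 N, if the wrist force passes 120 N, or if a joint passes its speed limit or range.

ROBOT

A 6-joint arm with a two-finger parallel gripper is mounted at the origin on a cart in front of the work surface, level with it; the furniture and walls round the work are solid. World frame = base frame: x ahead of the robot, y to its left, z up, the work surface at z = 0. Lengths are in m, angles in rad, forces in N, time in s.
With the tool pointing down it reaches from about 0.3 to 0.775 m from the base axis. Payload 14.6 kg.
Tool frame: the origin (TCP) lies on the front face of the gripper's body, between the roots of the fingers; the fingertips stand 97 mm ahead of it and the grasp point (between the pads) lies r.pinch_z ahead of it (r.pinch_z is the distance from the TCP to the grasp point, in m); z points along the fingers, y is the line along which they close (so a half turn about z gives the same grasp; the last joint's range is limited). The gripper opens to 94 mm and grips with 3 to 60 N. Pads are 16 mm wide; open, the fingers measure 119 mm over their backs; the gripper's body (75 mm by 177 mm) begins 78 mm behind the grasp point.
Start: joints at [1.088, 0.3, 1.521, -0, 1.321, -0.067], TCP at [0.222, 0.503, 0.303] pointing down, gripper open.
Joint ranges: [-3.03, 3.03], [-0.79, 2.21], [0.23, 2.52], [-1.04, 4.18], [0, 3.07], [-2.55, 2.55]. Speed limits (rad/s): [2.22, 2.22, 2.57, 3.14, 3.14, 3.14].

INTERFACE

Orientations are given as a unit quaternion [x, y, z, w].
In Python, from cell import r, eyes gives the robot as it stands. The module is installed in compiled form; this text tells all that it offers.
- The arm moves only by the tool jog_arm, never from a script. Its argument "motion" is a list that holds one entry, the list of rows, each a list of 6 numbers: the shift along the tool's x, y, z in cm, then the turn, a rotation vector about the tool's x, y, z in degrees. In form: [[[x, y, z, ax, ay, az], ...]]. A call has 1 to 5 rows; each row shifts and turns the commanded pose from where the row before left it, along the tool's axes as they then stand; what a row does not reach is not made up. A row lasts 1/10 s, in which the tool goes at most 50 mm and 8.59 degrees, less where a joint would pass 70% of its speed; a pose out of reach is approached as far as the arm can. A call with a gripper value outside its range is refused whole. "gripper" is the closure, from -1 (fully open) to 1 (shut), so that 0 is half open, set as the call begins (left out, the last holds). The fingers move at their own pace and stop on an object; "grip_force" is the grip in N (left out, the last holds). Time passes only in rows, so rows that do not move let the fingers close. It gives the time, the measured TCP pose, the force, the opening and the grip force at its end, in the units of the state.
- r.observe(): the state, without advancing time (a new reading comes with each control period).
- eyes.camera(name): name is "scene" or "top"; returns the picture (420x560x3 uint8, red, green, blue); there is no depth.
- eyes.calibration(name): a dict with "mtx" (3x3 intrinsics, pixels), "dist_coeffs" ([k1, k2, p1, p2, k3] as OpenCV has them; the pictures are not rectified), "rvec" (rotation vector, rad) and "tvec" (3), from world to camera coordinates, as OpenCV has them. Camera axes: x right, y down, z forward; pixel columns grow to the right and rows downward; lengths in m; the calibration is good to about 2 mm. A picture is of the moment at which its call begins. calibration takes no time and is no camera call.
- r.hand_in(): hands the job in; it is judged then, once.
Trained networks look in the newest picture that a camera, given by its name, has taken for a name from the list of things; names that differ only in an ending like _2 or _b are one class to them, and where a whole thing is asked for, a point or a joint stands for the part that bears it (a point fixed in the world has none). Each returns a list of dicts, best first, with "p" (0 to 1); they miss things now and then, are a little off and sometimes report something else, mostly with a low value. They report only what shows in the picture. A call takes as long as a camera call. They do not tell look-alikes from the thing itself.
- eyes.boxes_of(label, camera): "centre" ([column, row] in pixels, amid what is visible of it).
The state is a dict: "time": time; "joint_pos": joint angles; "joint_vel": joint speeds; "tau": joint torques, N m; "position": TCP position; "ee_rot": TCP orientation; "wrist_force": force on the tool from outside, world axes, zero at the start; "wrist_torque": the same for the moment, N m; "opening": finger opening in m; "finger_force": force on a finger pad.
Only numpy, scipy, OpenCV 4.12 (cv2) and the standard library are available. Lean on these libraries where they do the work, as an engineer would, in place of code of your own. Each camera call takes 0.05 s, during which the arm holds its last target. There are 200 camera calls.

## Working session

There is one attempt and no reset: what is moved stays moved. The work goes in short steps, Python scripts to look and compute and a tool call to move; the robot and the scene stay as the last step left them, time stands still between calls to the robot, and variables do not carry over. Pictures are saved under pics/ and viewed, at most 10 in all, crops included, and the job is handed in when it is done.

Besides the shell and the picture viewer there is one more tool, called by a JSON object that holds its "method" and its "body", one argument or row to a line. jog_arm: Moves the arm, as the interface text tells. Its arguments: {"type":"object","properties":{"motion":{"type":"array"},"gripper":{"type":"number"},"grip_force":{"type":"number"}},"required":["motion"]}

```bash
mkdir -p pics; cat > h.py <<'E'
import numpy as np, cv2
from cell import r, eyes
def snap(c,f):
    im=eyes.camera(c); cv2.imwrite('pics/'+f,im[:,:,::-1]); return im
def world(c,uv,z):
    k=eyes.calibration(c); K=np.array(k['mtx']);D=np.array(k['dist_coeffs'],float)
    R=cv2.Rodrigues(np.array(k['rvec'],float))[0]; t=np.array(k['tvec'],float).ravel()
    p=cv2.undistortPoints(np.array([[uv]],float),K,D).ravel()
    d=R.T@np.array([p[0],p[1],1]); o=-R.T@t
    return o+d*(z-o[2])/d[2]
def px(c,P):
    k=eyes.calibration(c)
    return cv2.projectPoints(np.array(P,float).reshape(-1,1,3),np.array(k['rvec'],float),np.array(k['tvec'],float),np.array(k['mtx']),np.array(k['dist_coeffs'],float))[0].reshape(-1,2)
E
python3 - <<'E'
from h import *
snap('top','t1.png'); a=cv2.imread('pics/t1.png')
for l,z in [('jar',.03),('ramp',.02),('vial',.04),('small_jar',.04),('beaker',.03)]:
    for b in eyes.boxes_of(l,'top')[:3]: print(l,b['p'],np.round(b['centre']),world('top',b['centre'],z).round(3))
snap('scene','s1.png')
print(r.pinch_z, r.observe()['position'],r.observe()['ee_rot'])
E
```

```text
jar 0.89 [379. 186.] [ 0.616 -0.14   0.03 ]
jar 0.83 [354. 291.] [ 0.382 -0.088  0.03 ]
jar 0.63 [237. 297.] [0.364 0.171 0.03 ]
ramp 0.67 [289. 201.] [0.578 0.06  0.02 ]
ramp 0.47 [381. 188.] [ 0.614 -0.147  0.02 ]
vial 0.72 [315. 131.] [0.733 0.006 0.04 ]
small_jar 0.57 [210. 235.] [0.499 0.232 0.04 ]
beaker 0.88 [202. 196.] [0.584 0.253 0.03 ]
0.0784 [0.22214351 0.50310598 0.30252937] [ 2.06395465e-01  9.78468647e-01 -1.24333771e-04 -5.26918136e-05]
```

View pics/t1.png

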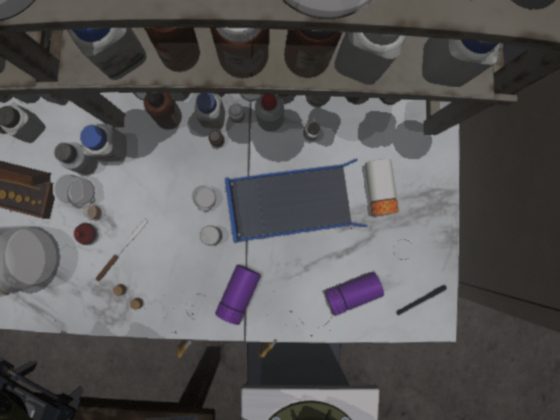

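View pics/s1.png

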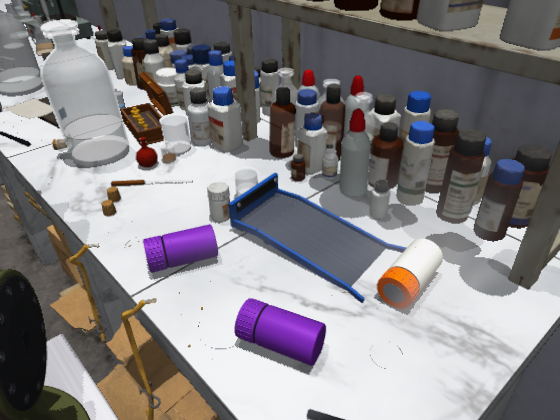

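The things that could be taken for the jar, in the top view, are:
- white cylinder with orange cap at (381,187)
- purple cylinder at (354,291)
- purple cylinder at (237,297)

I choose the white and orange one, as described. The dock runs uphill to image left (+y), with the stop plate at (231,210) and its guides open at (356,160) and (366,226). The vial is at (313,130), the small jar at (210,235) and the beaker at (204,198).

```bash
python3 - <<'E'
from h import *
from scipy.optimize import least_squares
a=cv2.imread('pics/t1.png'); h=cv2.cvtColor(a,cv2.COLOR_BGR2HSV)
m=cv2.inRange(h,(100,120,60),(125,255,255)); m[:155]=0;m[245:]=0;m[:,:222]=0;m[:,372:]=0
pts=np.argwhere(m)[:,::-1].astype(float); print(len(pts))
# ramp centreline points of strips and guides and plate
def model(q):
    L=[]
    f=lambda x:(1.5+(x+130)*np.tan(np.radians(7)))if x<70 else 26-(x-70)*np.tan(np.radians(5))
    for s in (-1,1):
        for x in np.linspace(-130,125,60): L.append((x,s*67,f(x)+8))
        for u in np.linspace(0,1,10): L.append((-130-35*u,s*(67+9*u),10))
    for y in np.linspace(-70,70,40): L.append((128,y,66))
    L=np.array(L)/1000; c,s=np.cos(q[2]),np.sin(q[2])
    return px('top',np.c_[q[0]+c*L[:,0]-s*L[:,1],q[1]+s*L[:,0]+c*L[:,1],L[:,2]])
dt=cv2.distanceTransform(255-m,cv2.DIST_L2,5)
g=lambda q: cv2.remap(dt,model(q).astype(np.float32).reshape(-1,1,2),None,cv2.INTER_LINEAR).ravel()
q=least_squares(g,[.58,.06,1.67],loss='soft_l1',diff_step=1e-3,x_scale=[.01,.01,.05]).x
print('ramp',q.round(4),np.degrees(q[2]),'cost',g(q).mean())
# jar
w=cv2.inRange(h,(0,0,140),(40,255,255)); 
o=cv2.inRange(h,(3,150,100),(20,255,255)); w=cv2.inRange(h,(0,0,150),(180,60,255))
print('orange',np.argwhere(o[150:225,350:410]).mean(0)[::-1]+[350,150])
b=a.copy()
for p in model(q): cv2.circle(b,tuple(int(v) for v in p.round()),0,(0,0,255),-1)
crop=np.hstack([cv2.resize(x[150:250,360:415] if i else x[150:250,220:375],None,fx=3.5,fy=3.5,interpolation=cv2.INTER_CUBIC) for i,x in enumerate([b,a])])
cv2.imwrite('pics/c1.png',crop);print(crop.shape)
E
```

```text
563
ramp [0.5759 0.0606 1.735 ] 99.40570592565705 cost 0.30945164
orange [384.56890459 206.60070671]
(350, 734, 3)
```

View pics/c1.png

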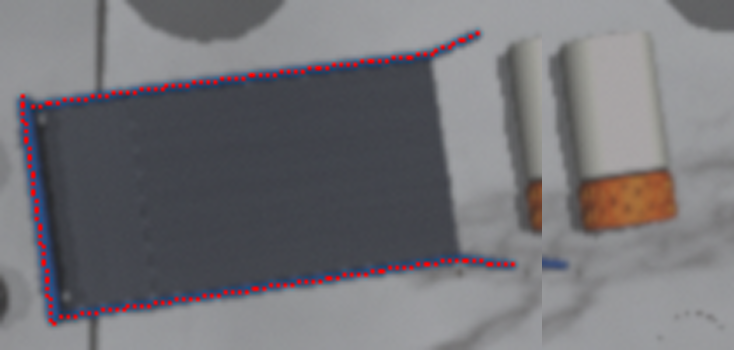

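The close crop confirms the choice: white body with an orange cap, centre about (382,188), standing just before the guides. The ramp model overlays the blue strips within about 0.3 px.

```bash
cat >> h.py <<'E'
RX,RY,RA=.5759,.0606,1.735
U=np.array([np.cos(RA),np.sin(RA)]);V=np.array([-U[1],U[0]])
def tor(p): d=np.array(p[:2])-[RX,RY]; return np.array([d@U,d@V])
def tow(a,b): return np.array([RX,RY])+a*U+b*V
from scipy.spatial.transform import Rotation as Ro
def rel(pos,yawx):  # tool-frame shift (cm) and turn (deg) to have TCP at pos, pointing down, tool x at yawx
    s=r.observe(); R=Ro.from_quat(s['ee_rot']); p=np.array(s['position'])
    c,sn=np.cos(yawx),np.sin(yawx); T=Ro.from_matrix(np.array([[c,sn,0],[sn,-c,0],[0,0,-1]]))
    return (R.inv().apply(np.array(pos)-p)*100).round(2), np.degrees((R.inv()*T).as_rotvec()).round(2)
E
python3 - <<'E'
from h import *
f=lambda x,y:(360+(x-542)/3.5,150+y/3.5)
C=[f(*p) for p in [(562,48),(648,33),(677,215),(585,230)]]
c=world('top',np.mean(C,0),.032); A=world('top',np.mean(C[:2],0),.032);B=world('top',np.mean(C[2:],0),.032)
print('jar',c,tor(c),'len',np.linalg.norm(A-B),'axis in ramp',tor(A)-tor(B))
print('box',tor(world('top',(379,186),.032)), 'scene', tor(world('scene',eyes.boxes_of('jar','scene')[0]['centre'],.03)))
for n,p in [('vial',(.733,.006)),('sj',(.499,.232)),('bk',(.584,.253))]: print(n,tor(p))
g=tow(-.285,tor(c)[1]); print('goal',g,rel([*g,.18],RA))
E
```

```text
jar [ 0.61285251 -0.14546319  0.032     ] [-0.20933191 -0.00277097] len 0.11729591335756911 axis in ramp [-0.00098899 -0.11729174]
box [-0.20375192 -0.00708412] scene [-0.21307169  0.00362398]
vial [-0.0795462  -0.14606154]
sj [0.18166507 0.0478474 ]
bk [ 0.18848792 -0.03944205]
goal [ 0.62522173 -0.22011346] (array([-66.09, -49.87,  12.26]), array([-1.000e-02,  1.000e-02,  5.677e+01]))
```

{"method": "jog_arm", "body": {
  "motion": [
    [[-3.9,-2.95,0,0,0,0],[-3.9,-2.95,0,0,0,0],[-3.9,-2.95,0,0,0,0],[-3.9,-2.95,0,0,0,0],[-3.9,-2.95,0,0,0,0]]
  ],
  "gripper": -0.3,
  "grip_force": 30
}}

```text
time: 0.9
position: [0.3414, 0.2877, 0.3028]
ee_rot: [0.206, 0.979, 0.0, 0.0]
wrist_force: [1.5, 0.7, -0.3]
opening: 0.0616
finger_force: 0.0
```

{"method": "jog_arm", "body": {
  "motion": [
    [[-3.9,-2.95,0,0,0,0],[-3.9,-2.95,0,0,0,0],[-3.9,-2.95,0,0,0,0],[-3.9,-2.95,0,0,0,0],[-3.9,-2.95,0,0,0,0]]
  ]
}}

```text
time: 1.4
position: [0.4603, 0.0737, 0.3029]
ee_rot: [0.206, 0.978, 0.0, 0.0]
wrist_force: [0.3, 0.7, 0.4]
opening: 0.0612
finger_force: 0.0
```

{"method": "jog_arm", "body": {
  "motion": [
    [[-3.9,-2.95,0,0,0,0],[-3.9,-2.95,0,0,0,0],[-3.9,-2.95,0,0,0,0],[-3.9,-2.95,0,0,0,0],[-3.9,-2.95,0,0,0,0]]
  ]
}}

```text
time: 1.9
position: [0.5792, -0.14, 0.3027]
ee_rot: [0.207, 0.978, 0.0, 0.0]
wrist_force: [-0.3, 1.0, 1.0]
opening: 0.0611
finger_force: 0.0
```

{"method": "jog_arm", "body": {
  "motion": [
    [[-3.8,-2.8,0,0,0,0],[-3.8,-2.8,0,0,0,0],[0,0,0,0,0,8],[0,0,0,0,0,8],[0,0,0,0,0,8]]
  ]
}}

```text
time: 2.4
position: [0.6255, -0.2203, 0.3021]
ee_rot: [0.408, 0.913, 0.0, -0.0]
wrist_force: [-0.1, 0.4, -0.3]
opening: 0.0613
finger_force: 0.0
```

{"method": "jog_arm", "body": {
  "motion": [
    [[0,0,0,0,0,8],[0,0,0,0,0,8],[0,0,0,0,0,8],[0,0,0,0,0,8],[0,0,0,0,0,0]]
  ]
}}

```text
time: 2.9
position: [0.6255, -0.2199, 0.3025]
ee_rot: [0.642, 0.766, -0.0, -0.0]
wrist_force: [-0.5, 0.3, 0.3]
opening: 0.0609
finger_force: 0.0
```

```bash
python3 - <<'E'
from h import *
s=r.observe();print(s['time'],s['position'],tor(s['position']),s['opening'],s['joint_pos'])
for z in(.18,.12): print(rel([*tow(-.285,-.002),z],RA))
E
```

```text
2.9 [ 0.62547453 -0.21990942  0.30254183] [-0.28484003 -0.00305373] 0.0609102096195497 [-3.93308353e-01  5.59240437e-01  1.15579762e+00 -4.50359840e-05
  1.42674622e+00 -5.68622017e-01]
(array([-0.02, -0.1 , 12.25]), array([-0.01, -0.  ,  0.64]))
(array([-0.02, -0.1 , 18.25]), array([-0.01, -0.  ,  0.64]))
```

{"method": "jog_arm", "body": {
  "motion": [
    [[0,0,4.5,0,0,0.6],[0,0,4.5,0,0,0],[0,0,4.5,0,0,0],[0,-0.1,3.0,0,0,0],[0,0,2.0,0,0,0]]
  ]
}}

```text
time: 3.4
position: [0.6237, -0.2198, 0.1147]
ee_rot: [0.644, 0.765, -0.0, -0.002]
wrist_force: [0.2, -0.3, -0.6]
opening: 0.0611
finger_force: 0.0
```

```bash
python3 - <<'E'
from h import *
s=r.observe();print(s['time'],s['position'],tor(s['position']),s['wrist_force'])
a=snap('scene','s2.png'); b=snap('top','t2.png')
cv2.imwrite('pics/c2.png',np.hstack([cv2.resize(x,(400,300)) for x in (a[200:410,250:530],b[90:300,220:500])])[:,:,::-1])
E
```

```text
3.4 [ 0.62365513 -0.21978002  0.11471744] [-0.28441496 -0.00127996] [ 0.2241158  -0.31739218 -0.57465009]
```

View pics/c2.png

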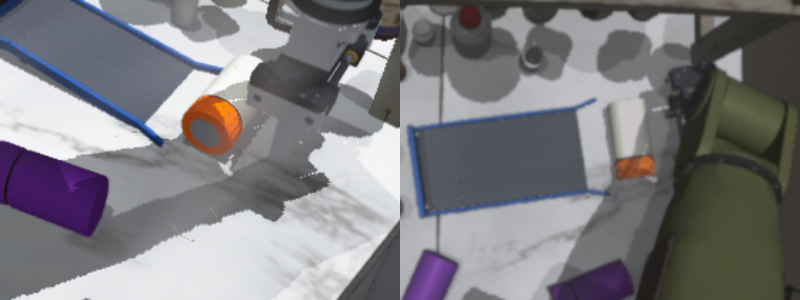

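The fingers stand behind the jar on the bench. The jar, centre about (382,187) in the full top image, has not moved and lies square to the toe. Now I approach gently.

{"method": "jog_arm", "body": {
  "motion": [
    [[1,0,0,0,0,0],[1,0,0,0,0,0],[0.6,0,0,0,0,0],[0.3,0,0,0,0,0],[0.3,0,0,0,0,0]]
  ]
}}

```text
time: 4.0
position: [0.6193, -0.1881, 0.1183]
ee_rot: [0.645, 0.764, 0.0, 0.0]
wrist_force: [0.1, 0.0, -0.6]
opening: 0.0609
finger_force: 0.0
```

{"method": "jog_arm", "body": {
  "motion": [
    [[0.3,0,0,0,0,0],[0.3,0,0,0,0,0],[0.3,0,0,0,0,0],[0.3,0,0,0,0,0],[0.4,0,0,0,0,0]]
  ]
}}

```text
time: 4.5
position: [0.6165, -0.1726, 0.1176]
ee_rot: [0.646, 0.764, -0.0, -0.0]
wrist_force: [0.1, -0.3, 0.1]
opening: 0.0608
finger_force: 0.1
```

{"method": "jog_arm", "body": {
  "motion": [
    [[0.5,0,0,0,0,0],[0.5,0,0,0,0,0],[0.5,0,0,0,0,0],[0.5,0,0,0,0,0],[0.5,0,0,0,0,0]]
  ]
}}

```text
time: 5.0
position: [0.6123, -0.1476, 0.1177]
ee_rot: [0.646, 0.764, -0.0, 0.0]
wrist_force: [0.1, -0.2, -0.6]
opening: 0.061
finger_force: 0.1
```

```bash
cat > look.py <<'E'
import sys
from h import *
s=r.observe();print(s['time'],s['position'],tor(s['position']),s['wrist_force'],rel(s['position'],RA)[1])
b=snap('top',sys.argv[1]+'t.png'); a=snap('scene',sys.argv[1]+'s.png')
t=tor(s['position'])[0]+.038; print('expected jar',t, px('top',[*tow(t,0),.04]),px('scene',[*tow(t,0),.04]))
cv2.imwrite(f'pics/{sys.argv[1]}.png',np.hstack([cv2.resize(x,(400,300)) for x in (a[150:360,220:500],b[110:275,190:410])])[:,:,::-1])
E
python3 look.py p1
```

```text
5.0 [ 0.6122804  -0.14761488  0.11765955] [-0.21136114 -0.00185483] [ 0.08044154 -0.19335201 -0.60386616] [-0.    0.    0.17]
expected jar -0.1733611356515804 [[366.9461451  190.73014368]] [[390.38268693 258.51782897]]
```

View pics/p1.png

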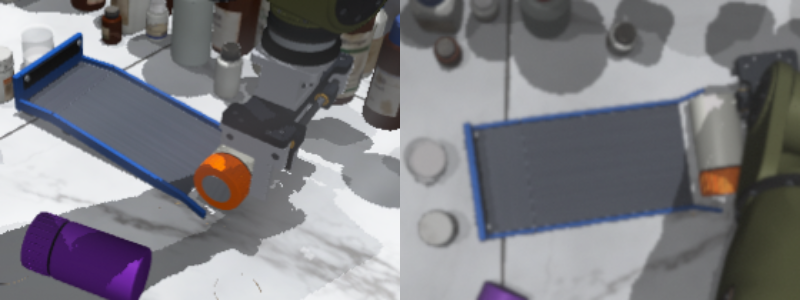

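The jar is between the guides with the fingers right behind it, and it is square to the dock to within a few degrees. I keep pushing.

{"method": "jog_arm", "body": {
  "motion": [
    [[0.5,0,0,0,0,0],[0.5,0,0,0,0,0],[0.5,0,0,0,0,0],[0.5,0,0,0,0,0],[0.5,0,0,0,0,0]]
  ]
}}

```text
time: 5.6
position: [0.6081, -0.123, 0.1177]
ee_rot: [0.646, 0.764, 0.0, -0.0]
wrist_force: [-0.3, 0.3, 0.2]
opening: 0.0612
finger_force: 0.1
```

{"method": "jog_arm", "body": {
  "motion": [
    [[0.4,0,0,0,0,0],[0.4,0,0,0,0,0],[0.4,0,0,0,0,0],[0.4,0,-0.05,0,0,0],[0.4,0,-0.05,0,0,0]]
  ]
}}

```text
time: 6.1
position: [0.6049, -0.1035, 0.1188]
ee_rot: [0.646, 0.764, -0.0, 0.0]
wrist_force: [1.1, -3.1, 2.3]
opening: 0.061
finger_force: 1.6
```

{"method": "jog_arm", "body": {
  "motion": [
    [[0.4,0,-0.05,0,0,0],[0.4,0,-0.05,0,0,0],[0.4,0,-0.05,0,0,0],[0.4,0,-0.05,0,0,0],[0.4,0,-0.05,0,0,0]]
  ]
}}

```text
time: 6.6
position: [0.6014, -0.0836, 0.1212]
ee_rot: [0.646, 0.764, -0.0, -0.0]
wrist_force: [-0.0, -3.6, 1.7]
opening: 0.0612
finger_force: 1.2
```

```bash
python3 look.py p2
```

```text
6.6 [ 0.60144951 -0.08360154  0.12115683] [-0.14643836 -0.00163368] [-0.02222378 -3.64874456  1.66576325] [-0.01 -0.01  0.17]
expected jar -0.10843836223502015 [[338.09006103 194.79591091]] [[356.49104129 243.23254118]]
```

View pics/p2.png

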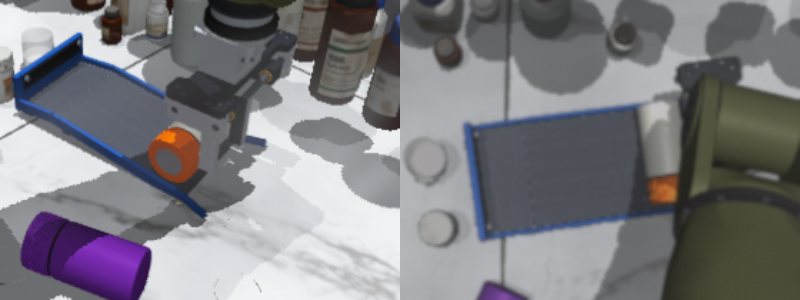

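The jar is on the slope, square between the strips, with firm light contact (3.6 N). I continue parallel to the slope.

{"method": "jog_arm", "body": {
  "motion": [
    [[0.5,0,-0.06,0,0,0],[0.5,0,-0.06,0,0,0],[0.5,0,-0.06,0,0,0],[0.5,0,-0.06,0,0,0],[0.5,0,-0.06,0,0,0]]
  ]
}}

```text
time: 7.2
position: [0.5973, -0.0588, 0.1242]
ee_rot: [0.646, 0.764, 0.0, 0.0]
wrist_force: [0.0, -2.4, 2.0]
opening: 0.0614
finger_force: 1.3
```

{"method": "jog_arm", "body": {
  "motion": [
    [[0.5,0,-0.06,0,0,0],[0.5,0,-0.06,0,0,0],[0.5,0,-0.06,0,0,0],[0.5,0,-0.06,0,0,0],[0.5,0,-0.06,0,0,0]]
  ]
}}

```text
time: 7.7
position: [0.5931, -0.0343, 0.1272]
ee_rot: [0.646, 0.764, -0.0, -0.0]
wrist_force: [0.2, -1.8, 1.4]
opening: 0.0611
finger_force: 1.3
```

{"method": "jog_arm", "body": {
  "motion": [
    [[0.5,0,-0.06,0,0,0],[0.5,0,-0.06,0,0,0],[0.5,0,-0.06,0,0,0],[0.5,0,-0.06,0,0,0],[0.5,0,-0.06,0,0,0]]
  ]
}}

```text
time: 8.2
position: [0.589, -0.0096, 0.1302]
ee_rot: [0.646, 0.764, -0.0, -0.0]
wrist_force: [0.1, -2.5, 2.1]
opening: 0.061
finger_force: 1.3
```

```bash
python3 look.py p3
```

```text
8.2 [ 0.58896459 -0.00960366  0.13019089] [-0.07139496 -0.00141289] [ 0.07955246 -2.47894687  2.06029809] [-0.   -0.    0.17]
expected jar -0.03339496323099169 [[304.33564725 199.56485842]] [[320.79067029 227.13199898]]
```

View pics/p3.png

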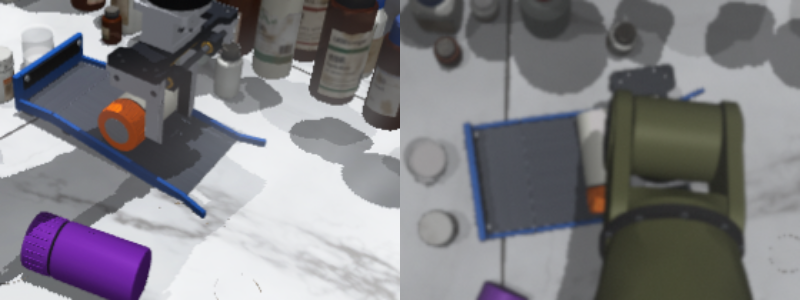

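Half way up, square, in contact, and the vial is well clear. I continue to the crest.

{"method": "jog_arm", "body": {
  "motion": [
    [[0.5,0,-0.06,0,0,0],[0.5,0,-0.06,0,0,0],[0.5,0,-0.06,0,0,0],[0.5,0,-0.06,0,0,0],[0.5,0,-0.06,0,0,0]]
  ]
}}

```text
time: 8.8
position: [0.5849, 0.0151, 0.1332]
ee_rot: [0.646, 0.764, 0.0, 0.0]
wrist_force: [0.0, -2.1, 1.5]
opening: 0.0612
finger_force: 1.3
```

{"method": "jog_arm", "body": {
  "motion": [
    [[0.5,0,-0.06,0,0,0],[0.5,0,-0.06,0,0,0],[0.5,0,-0.06,0,0,0],[0.5,0,-0.06,0,0,0],[0.5,0,-0.06,0,0,0]]
  ]
}}

```text
time: 9.3
position: [0.5807, 0.0397, 0.1362]
ee_rot: [0.646, 0.764, -0.0, -0.0]
wrist_force: [0.1, -2.5, 1.9]
opening: 0.061
finger_force: 1.3
```

{"method": "jog_arm", "body": {
  "motion": [
    [[0.5,0,-0.06,0,0,0],[0.5,0,-0.06,0,0,0],[0.5,0,-0.06,0,0,0],[0.5,0,-0.06,0,0,0],[0.5,0,-0.06,0,0,0]]
  ]
}}

```text
time: 9.8
position: [0.5765, 0.0643, 0.1392]
ee_rot: [0.646, 0.764, -0.0, 0.0]
wrist_force: [0.7, -1.9, 2.1]
opening: 0.0609
finger_force: 1.3
```

{"method": "jog_arm", "body": {
  "motion": [
    [[0.4,0,-0.05,0,0,0],[0.4,0,-0.05,0,0,0],[0.4,0,-0.05,0,0,0],[0.4,0,-0.05,0,0,0],[0.4,0,-0.05,0,0,0]]
  ]
}}

```text
time: 10.3
position: [0.5732, 0.084, 0.1417]
ee_rot: [0.646, 0.764, -0.0, -0.0]
wrist_force: [0.3, -1.6, 1.1]
opening: 0.0612
finger_force: 0.6
```

{"method": "jog_arm", "body": {
  "motion": [
    [[0.3,0,-0.04,0,0,0],[0.3,0,-0.04,0,0,0],[0.3,0,0,0,0,0],[0.3,0,0,0,0,0],[0.3,0,0,0,0,0]]
  ]
}}

```text
time: 10.8
position: [0.5707, 0.0987, 0.1424]
ee_rot: [0.646, 0.764, -0.0, -0.0]
wrist_force: [0.5, 1.2, -0.2]
opening: 0.0612
finger_force: 0.0
```

```bash
python3 look.py p4
```

```text
10.8 [0.57068437 0.09869716 0.14240067] [ 0.03843729 -0.00108215] [ 0.45036958  1.17111926 -0.23588523] [-0.01 -0.    0.17]
expected jar 0.07643728701725934 [[254.49398539 206.63174258]] [[274.14996982 206.09823337]]
```

View pics/p4.png

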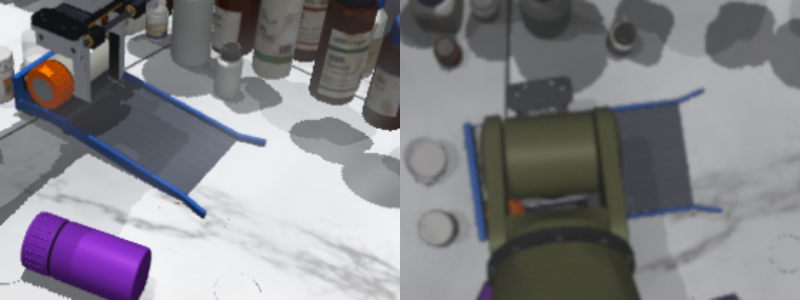

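The jar has gone over the crest and left the fingertips, and contact force is 0. I follow it to push it home against the stop.

{"method": "jog_arm", "body": {
  "motion": [
    [[0.3,0,0,0,0,0],[0.3,0,0,0,0,0],[0.3,0,0,0,0,0],[0.3,0,0,0,0,0],[0.3,0,0,0,0,0]]
  ]
}}

```text
time: 11.4
position: [0.5686, 0.1113, 0.1425]
ee_rot: [0.646, 0.764, -0.002, 0.002]
wrist_force: [3.7, -35.4, 0.7]
opening: 0.0608
finger_force: 17.9
```

{"method": "jog_arm", "body": {
  "motion": [
    [[0.15,0,0,0,0,0],[0.15,0,0,0,0,0],[0.1,0,0,0,0,0],[0,0,0,0,0,0]]
  ]
}}

```text
time: 11.8
position: [0.5686, 0.1119, 0.1426]
ee_rot: [0.646, 0.763, -0.003, 0.003]
wrist_force: [4.7, -45.2, 2.1]
opening: 0.0614
finger_force: 23.2
```

The jar is firmly home at the stop. I back off, then rise.

{"method": "jog_arm", "body": {
  "motion": [
    [[-0.3,0,0,0,0,0],[-0.5,0,0,0,0,0],[-1.5,0,0,0,0,0],[-2,0,-0.5,0,0,0],[-2,0,-2,0,0,0]]
  ]
}}

```text
time: 12.3
position: [0.5775, 0.0541, 0.166]
ee_rot: [0.645, 0.764, -0.001, -0.001]
wrist_force: [0.0, -0.1, 0.2]
opening: 0.061
finger_force: 0.0
```

{"method": "jog_arm", "body": {
  "motion": [
    [[-3,0,-3,0,0,0],[-3,0,-3,0,0,0],[-3,0,-3,0,0,0],[-3,0,-3,0,0,0],[-3,0,-1,0,0,0]]
  ]
}}

```text
time: 12.8
position: [0.6034, -0.0945, 0.301]
ee_rot: [0.645, 0.764, 0.001, 0.002]
wrist_force: [0.4, 0.0, 0.1]
opening: 0.061
finger_force: 0.0
```

```bash
python3 look.py p5; python3 -c "
from h import *
print(px('top',[[*tow(.095,y),.07] for y in(-.06,0,.06)]))
for c in('top','scene'):
  for b in eyes.boxes_of('jar',c)[:3]: print(c,b['p'],b['centre'],tor(world(c,b['centre'],.06)))"
```

```text
12.8 [ 0.60344118 -0.09450994  0.30103724] [-0.1575256 -0.0018154] [0.36665328 0.03038357 0.13082964] [0.25 0.09 0.19]
expected jar -0.11952559684815411 [[343.04403887 194.09716611]] [[362.06842844 245.7479375 ]]
[[241.4344337  179.24870577]
 [245.34762363 207.25169682]
 [249.32006199 235.38100445]]
top 0.67 [246.2, 204.2] [ 0.09273909 -0.00669118]
top 0.61 [237.1, 295.9] [0.13958931 0.18426102]
scene 0.67 [267.7, 196.7] [0.08803931 0.00457825]
scene 0.58 [179.9, 247.4] [0.11017878 0.20764053]
```

View pics/p5.png

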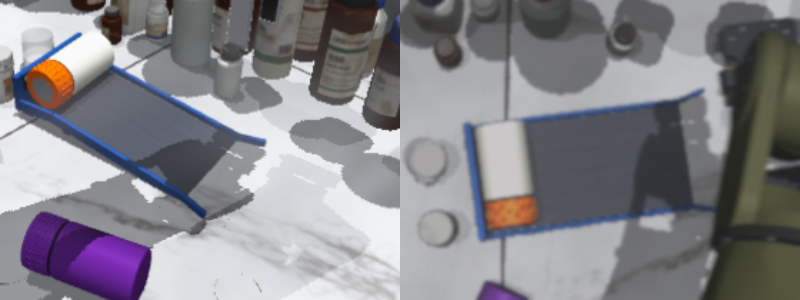

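The jar, at about (246,205) in the top image, rests square against the stop plate. The bystanders have not moved and the arm is clear.

```bash
python3 -c "
from h import *
print(r.hand_in())"
```

```text
the job is handed in; nothing more can be done
None
```

I pushed the white and orange jar up the ramp and over the crest until it rested square against the stop plate; the last pictures show the arm clear and the bystanders unmoved, and the job is handed in at about 13 s (no verdict came back).

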